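# Complete the round tub of sample tubes

### The arm

A 6-joint arm with a two-finger parallel gripper is mounted at the origin on the work surface. World frame = base frame: x ahead of the robot, y to its left, z up, the work surface at z = 0. Lengths are in m, angles in rad, forces in N, time in s.
With the tool pointing down it reaches from about 0.35 to 0.975 m from the base axis. Payload 7.1 kg.
Tool frame: the origin (TCP) lies midway between the tips of the shut fingers; the grasp point (between the pads) lies 19 mm behind it; z points along the fingers, y is the line along which they close (so a half turn about z gives the same grasp; the last joint's range is limited). The gripper opens to 88 mm and grips with 3 to 60 N. Pads are 20 mm wide; open, the fingers measure 115 mm over their backs; the gripper's body (75 mm by 178 mm) begins 61 mm behind the grasp point.
Start: joints at [-1.303, 0.423, 1.63, -0, 1.089, -0.019], TCP at [0.177, -0.599, 0.185] pointing down, gripper open.
Joint ranges: [-3, 3], [-0.9, 2.11], [0.09, 2.58], [-1.31, 4.45], [0.11, 2.69], [-2.54, 2.54]. Speed limits (rad/s): [2.39, 2.39, 3.01, 3.14, 3.14, 3.14].

### API

Orientations are given as a unit quaternion [x, y, z, w].
In Python, from plant import bot gives the robot as it stands.
- The arm moves only by the tool step_arm, never from a script. Its argument "series" is a list of rows, each an object of numbers: "x", "y", "z": the shift along the tool's x, y, z in mm; "twist": the turn about the tool's z in rad; "grip": the opening, from 0 (shut) to 1 (fully open). A call has 1 to 20 rows; each row shifts and turns the commanded pose from where the row before left it, along the tool's axes as they then stand; what a row does not reach is not made up. A row lasts 1/10 s, in which the tool goes at most 50 mm and 8.59 degrees, less where a joint would pass 70% of its speed; a pose out of reach is approached as far as the arm can. A call with a gripper value outside its range is refused whole. The fingers move at their own pace and stop on an object; the grip force is fixed at half the most. Time passes only in rows, so rows that do not move let the fingers close. It gives the time, the measured TCP pose, the force, the opening and the grip force at its end, in the units of the state.
- bot.sense(): the state, without advancing time (a new reading comes with each control period).
- bot.grab_frame(name): name is "scene" or "top" or "wrist"; returns the picture (420x560x3 uint8, red, green, blue); there is no depth.
- bot.get_calibration(name): a dict with "fov_y" (degrees; the focal length in pixels is half the picture's height over the tangent of half this angle, whatever the lens; pixels are square), "cx", "cy" (the principal point, pixels), "camera_from_world" (4x4, takes a point from world to camera coordinates). Camera axes: x right, y up, looking along -z (the intrinsics and any distortion apply to the point x, -y, -z); pixel columns grow to the right and rows downward; lengths in m; the calibration is good to about 2 mm. A picture is of the moment at which its call begins: read the wrist's pose just before it. get_calibration takes no time and is no camera call; for the wrist camera it gives the pose at the moment of the call.
- bot.close_job(): hands the job in; it is judged then, once.
The state is a dict: "clock": time; "joint_positions": joint angles; "qvel": joint speeds; "joint_torque": joint torques, N m; "position": TCP position; "tool_rot": TCP orientation; "wrist_force": force on the tool from outside, world axes, zero at the start; "wrist_torque": the same for the moment, N m; "grip_width": finger opening in m; "grasp_force": force on a finger pad.
Only numpy, scipy, OpenCV 4.12 (cv2) and the standard library are available. Lean on these libraries where they do the work, as an engineer would, in place of code of your own. Each camera call takes 0.05 s, during which the arm holds its last target. There are 200 camera calls.

### The job

Pack the two tall blue-capped tubes upright into the green round tub, one in each of its two empty places (yellow spots), so that with the white-capped tubes they make a full hexagon around the middle one. Leave the orange-capped tube standing where it is.

Things in the scene. Friction and masses are not known exactly. Their poses are not given: they have to be found in the camera images.
- tub: Fixed green round tub, inner/outer diameter 132/140 mm, wall 55 mm high, flat floor 6 mm above the bench. Holds 5 fixed short white-capped tubes (30 mm wide, tops 76 mm above the bench: fingers must stay above): one mid, four around at 42 mm. Two empty places, opposite, yellow 33 mm spots on black floor, at x = +42 and -42 mm, y = 0 in its frame. Origin: centre of underside, on the bench; z up.
- blue_a_center (a point): Loose upright 50 ml tube: clear round body 30 mm wide with white paper band, flat foot, blue cap 32 mm wide and 20 mm high; 115 mm tall, 40 to 85 g. Point: its centre, half-way up (57.5 mm from foot and top); z up along the tube. One of the two to pack; either may go in either place.
- blue_b_center (a point): Loose upright 50 ml tube: clear round body 30 mm wide with white paper band, flat foot, blue cap 32 mm wide and 20 mm high; 115 mm tall, 40 to 85 g. Point: its centre, half-way up (57.5 mm from foot and top); z up along the tube. The other one to pack.
- orange_center (a point): Loose upright 50 ml tube: clear round body 30 mm wide with white paper band, flat foot, orange cap 32 mm wide and 20 mm high; 115 mm tall, 40 to 85 g. Point: its centre, half-way up (57.5 mm from foot and top); z up along the tube. Not to be packed: it stays standing where it is.

How it is judged:
By the outcome, as a careful person would: the job done as asked, in the order asked, and still so for the second after the job is handed in, with the robot touching nothing.
It also fails if it takes over 61 s, if anything falls off the work surface, if the arm or the gripper's body presses on something with over 40 N, if the wrist force passes 120 N, or if a joint passes its speed limit or range.

## Working session

There is one attempt and no reset: what is moved stays moved. The work goes in short steps, Python scripts to look and compute and a tool call to move; the robot and the scene stay as the last step left them, time stands still between calls to the robot, and variables do not carry over. Pictures are saved under pics/ and viewed, at most 10 in all, crops included, and the job is handed in when it is done.

Besides the shell and the picture viewer there is one more tool, called after ">>>" as name(argument=value, ...) on one line, values as JSON. step_arm: Moves the arm, as the interface text tells. Its arguments: {"type":"object","properties":{"series":{"type":"array","items":{"type":"object","properties":{"x":{"type":"number"},"y":{"type":"number"},"z":{"type":"number"},"twist":{"type":"number"},"grip":{"type":"number"}}}}},"required":["series"]}

```bash
mkdir -p pics; python3 - <<'E'
from plant import bot
import cv2,numpy as np
s=bot.sense();print(s['clock'],s['position'],s['tool_rot'],s['grip_width'])
for n in("top","scene"):
    c=bot.get_calibration(n);print(n,{k:(np.round(v,4).tolist() if k=='camera_from_world' else v) for k,v in c.items()})
    cv2.imwrite(f"pics/{n}0.png",bot.grab_frame(n)[:,:,::-1])
E
```

```text
0.0 [ 0.17665744 -0.59886571  0.18399192] [ 9.89735636e-01  1.42908333e-01 -1.06600986e-04 -7.53878415e-04] 0.087944271464541
top {'fov_y': 52.269962521014584, 'cx': 284.16426295378704, 'cy': 215.2521759258588, 'camera_from_world': [[0.0102, -0.9999, -0.0036, -0.0305], [0.9958, 0.0098, 0.0907, -0.5727], [-0.0907, -0.0045, 0.9959, -0.7682], [0.0, 0.0, 0.0, 1.0]]}
scene {'fov_y': 47.44761107393669, 'cx': 279.44721572200825, 'cy': 208.56873837311525, 'camera_from_world': [[-0.1738, 0.9848, -0.0008, 0.101], [-0.7783, -0.1369, 0.6128, 0.3924], [0.6033, 0.1072, 0.7903, -1.3382], [0.0, 0.0, 0.0, 1.0]]}
```

View pics/top0.png

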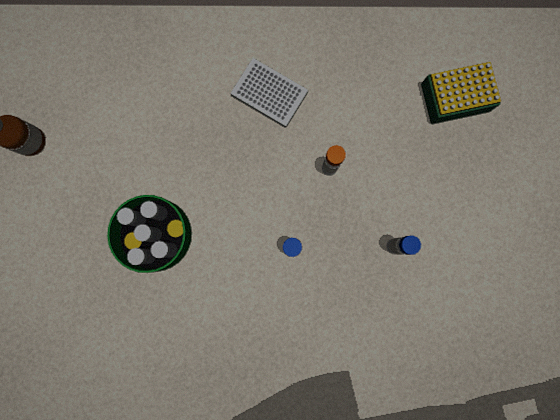

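View pics/scene0.png

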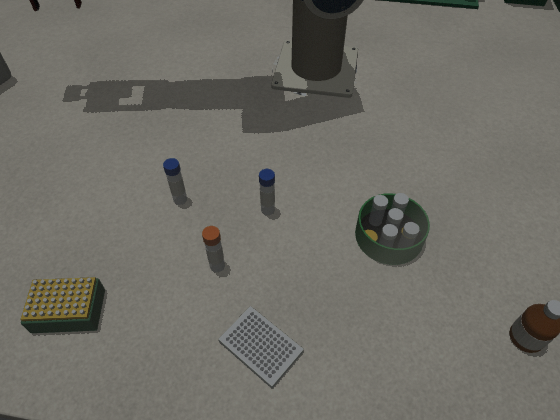

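The top view shows the blue caps at about (292,247) and (411,245), and the orange cap at (336,155). The tub is centred near (147,233), with its yellow spots at about (175,229) and (133,241). The scene view agrees with this layout.

```bash
cat > h.py <<'E'
import numpy as np,cv2
from plant import bot
def ray(cal,u,v,z):
    f=210/np.tan(np.radians(cal['fov_y']/2));T=np.array(cal['camera_from_world'])
    R=T[:3,:3];o=-R.T@T[:3,3]
    d=R.T@np.array([(u-cal['cx'])/f,-(v-cal['cy'])/f,-1])
    return o+d*(z-o[2])/d[2]
def blobs(mask,amin=40):
    n,l,s,c=cv2.connectedComponentsWithStats(mask.astype(np.uint8))
    return [(c[i],s[i,4],s[i,:4]) for i in range(1,n) if s[i,4]>=amin]
def totool(d,s):
    from scipy.spatial.transform import Rotation as R
    return R.from_quat(s['tool_rot']).inv().apply(d)*1000
E
python3 - <<'E'
from h import *
im=cv2.imread('pics/top0.png');h=cv2.cvtColor(im,cv2.COLOR_BGR2HSV).astype(int);H,S,V=h[...,0],h[...,1],h[...,2]
c=bot.get_calibration('top')
y,x=np.mgrid[:420,:560];tub=(x-147)**2+(y-233)**2<45**2
for n,m,z in(('blue',(H>105)&(H<130)&(S>150)&(V>60),.115),('or',(H<15)&(S>170)&(x>250),.115),('white',tub&(S<50)&(V>110),.076),('yel',tub&(H>20)&(H<32)&(S>150)&(V>80),.006)):
    for b in blobs(m,25): print(n,b[0].round(1),b[1],b[2],ray(c,*b[0],z).round(4))
m=tub&(H>45)&(H<85)&(S>100)&(V>50)
p=cv2.findNonZero(m.astype(np.uint8));(e,ax,_)=cv2.fitEllipse(cv2.convexHull(p));print('rim',e,ax,ray(c,*e,.055))
E
```

```text
blue [410.7 244.5] 274 [402 236  19  18] [ 0.5188 -0.2325  0.115 ]
blue [291.7 246.6] 266 [283 238  18  18] [ 0.5135 -0.0381  0.115 ]
or [335.1 154.9] 292 [326 145  19  21] [ 0.6667 -0.1091  0.115 ]
white [137.7 228.8] 1093 [103 189  88  89] [0.5422 0.2289 0.076 ]
white [148.3 209.1] 212 [141 201  16  17] [0.5768 0.2117 0.076 ]
white [125.1 215.7] 211 [117 208  17  17] [0.5648 0.2518 0.076 ]
white [141.9 232.4] 214 [134 225  17  16] [0.536  0.2212 0.076 ]
white [158.9 249.3] 220 [151 241  17  17] [0.5073 0.1907 0.076 ]
white [135.4 256.1] 216 [128 248  16  17] [0.4951 0.2309 0.076 ]
yel [174.9 228.1] 224 [167 220  16  17] [0.5481 0.1826 0.006 ]
yel [131.2 241.2] 187 [124 232  18  17] [0.5225 0.2645 0.006 ]
rim (146.0194091796875, 233.29835510253906) (76.47722625732422, 78.6690673828125) [0.53556809 0.22097913 0.055     ]
```

>>> step_arm(series=[{"x": 18, "y": -11, "grip": 1}, {"x": 36, "y": -21}, {"x": 36, "y": -21}, {"x": 36, "y": -21}, {"x": 36, "y": -21}, {"x": 36, "y": -21}, {"x": 36, "y": -21}, {"x": 36, "y": -21}, {"x": 36, "y": -21}, {"x": 36, "y": -21}, {"x": 36, "y": -21}, {"x": 36, "y": -21}, {"x": 18, "y": -12}, {"x": 0}, {"x": 0}, {"x": 0}])

```text
invalid input at $.series[0]: expected keys x, y, z, twist, grip
```

```bash
python3 - <<'E'
from h import *
s=bot.sense();print(s['clock'],s['position'],s['tool_rot'],s['grip_width'],s['wrist_force'])
c=bot.get_calibration('wrist');im=bot.grab_frame('wrist')[:,:,::-1].copy();cv2.imwrite('pics/w1.png',im)
h=cv2.cvtColor(im,cv2.COLOR_BGR2HSV).astype(int);H,S,V=h[...,0],h[...,1],h[...,2]
T=np.array(c['camera_from_world']);print(-T[:3,:3].T@T[:3,3],c['fov_y'])
for b in blobs((H>105)&(H<130)&(S>150)&(V>60),100): print(b[0],b[1],b[2],ray(c,*b[0],.115))
E
```

```text
0.1 [ 0.17668684 -0.59893487  0.18409112] [ 9.89731068e-01  1.42940329e-01 -9.85921926e-05 -6.82849079e-04] 0.0874356863783386 [ 0.04908697  0.29098658 -0.34518634]
[ 0.25225549 -0.57708887  0.38409732] 64.89791977220698
```

View pics/w1.png

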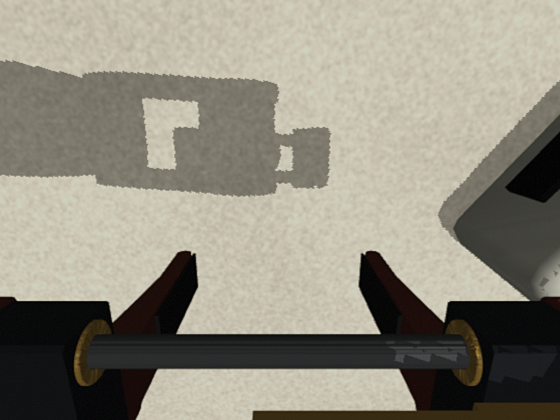

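The wrist view shows only the open fingers, at about (190,255) and (375,255), and bench. The move was refused because every row needs all the keys. I'll resend it, stopping 40 mm short of the tube.

>>> step_arm(series=[{"x": 16, "y": -10, "z": 0, "twist": 0, "grip": 1}, {"x": 33, "y": -22, "z": 0, "twist": 0, "grip": 1}, {"x": 33, "y": -22, "z": 0, "twist": 0, "grip": 1}, {"x": 33, "y": -22, "z": 0, "twist": 0, "grip": 1}, {"x": 33, "y": -22, "z": 0, "twist": 0, "grip": 1}, {"x": 33, "y": -22, "z": 0, "twist": 0, "grip": 1}, {"x": 33, "y": -22, "z": 0, "twist": 0, "grip": 1}, {"x": 33, "y": -22, "z": 0, "twist": 0, "grip": 1}, {"x": 33, "y": -22, "z": 0, "twist": 0, "grip": 1}, {"x": 33, "y": -22, "z": 0, "twist": 0, "grip": 1}, {"x": 33, "y": -22, "z": 0, "twist": 0, "grip": 1}, {"x": 33, "y": -22, "z": 0, "twist": 0, "grip": 1}, {"x": 13, "y": -2, "z": 0, "twist": 0, "grip": 1}, {"x": 0, "y": 0, "z": 0, "twist": 0, "grip": 1}, {"x": 0, "y": 0, "z": 0, "twist": 0, "grip": 1}, {"x": 0, "y": 0, "z": 0, "twist": 0, "grip": 1}])

```text
clock: 1.75
position: [0.48, -0.2456, 0.1846]
tool_rot: [0.99, 0.142, -0.0, -0.0]
wrist_force: [-0.2, 0.7, -0.4]
grip_width: 0.0879
grasp_force: 0.0
```

```bash
cat >> h.py <<'E'
def look(name):
    s=bot.sense();c=bot.get_calibration('wrist');im=bot.grab_frame('wrist')[:,:,::-1].copy();cv2.imwrite(name,im)
    h=cv2.cvtColor(im,cv2.COLOR_BGR2HSV).astype(int);H,S,V=h[...,0],h[...,1],h[...,2]
    print(round(s['clock'],2),s['position'].round(4),s['tool_rot'].round(4),s['grip_width'],s['wrist_force'].round(1))
    for b in blobs((H>105)&(H<130)&(S>150)&(V>60),100):
        p=ray(c,*b[0],.115);d=p-s['position'];print('blue',b[0].round(1),b[1],b[2],p.round(4),'tool mm',totool(d,s).round(1))
    return s,c,im,H,S,V
E
python3 -c "
from h import *
look('pics/w2.png')"
```

```text
1.75 [ 0.48   -0.2456  0.1846] [ 9.898e-01  1.423e-01 -3.000e-04 -1.000e-04] 0.08785399859493713 [-0.2  0.7 -0.4]
blue [ 33.8 100.4] 1341 [13 80 42 42] [ 0.5126 -0.0399  0.115 ] tool mm [  89.3 -188.2   69.6]
blue [276.9 164.5] 1114 [259 146  37  38] [ 0.5181 -0.2338  0.115 ] tool mm [40.  -0.6 69.6]
```

View pics/w2.png

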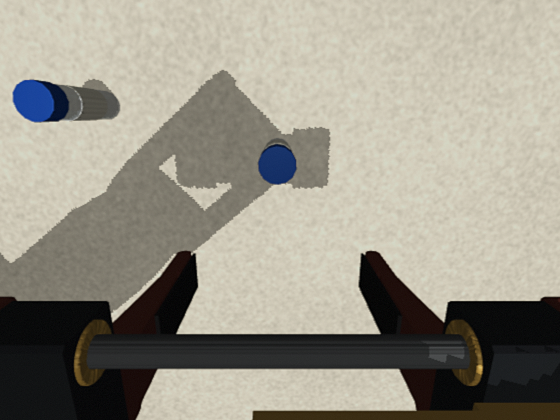

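The wrist view shows the tube to pick centred at (277,165) between the fingers, with the other blue cap at (34,100). Both agree with the top view. Next: descend, grip and lift.

>>> step_arm(series=[{"x": 20, "y": -1, "z": 0, "twist": 0, "grip": 1}, {"x": 20, "y": 0, "z": 0, "twist": 0, "grip": 1}, {"x": 0, "y": 0, "z": 0, "twist": 0, "grip": 1}, {"x": 0, "y": 0, "z": 20, "twist": 0, "grip": 1}, {"x": 0, "y": 0, "z": 30, "twist": 0, "grip": 1}, {"x": 0, "y": 0, "z": 30, "twist": 0, "grip": 1}, {"x": 0, "y": 0, "z": 20, "twist": 0, "grip": 1}, {"x": 0, "y": 0, "z": 0, "twist": 0, "grip": 1}, {"x": 0, "y": 0, "z": 0, "twist": 0, "grip": 0.2}, {"x": 0, "y": 0, "z": 0, "twist": 0, "grip": 0.2}, {"x": 0, "y": 0, "z": 0, "twist": 0, "grip": 0.2}, {"x": 0, "y": 0, "z": 0, "twist": 0, "grip": 0.2}, {"x": 0, "y": 0, "z": 0, "twist": 0, "grip": 0.2}, {"x": 0, "y": 0, "z": 0, "twist": 0, "grip": 0.2}, {"x": 0, "y": 0, "z": 0, "twist": 0, "grip": 0.2}, {"x": 0, "y": 0, "z": 0, "twist": 0, "grip": 0.2}])

```text
clock: 3.4
position: [0.519, -0.2326, 0.0848]
tool_rot: [0.99, 0.143, -0.0, -0.0]
wrist_force: [-0.0, -0.5, 0.5]
grip_width: 0.0276
grasp_force: 0.0
```

```bash
python3 -c "
from h import *
_,_,im,*_=look('pics/w3.png')
a=bot.grab_frame('scene')[:,:,::-1][120:250,120:300]
a=cv2.resize(a,None,fx=3,fy=3);b=cv2.resize(im,(260,195))
o=np.zeros((585,800,3),np.uint8);o[:390,:540]=a;o[:195,540:]=b;cv2.imwrite('pics/c3.png',o)"
```

```text
3.4 [ 0.519  -0.2326  0.0848] [ 9.897e-01  1.430e-01 -1.000e-04 -0.000e+00] 0.02758866709830648 [-0.  -0.5  0.5]
blue [278.6 262.8] 2121 [253 238  51  51] [ 0.5184 -0.2334  0.115 ] tool mm [ -0.8   0.6 -30.2]
```

View pics/c3.png

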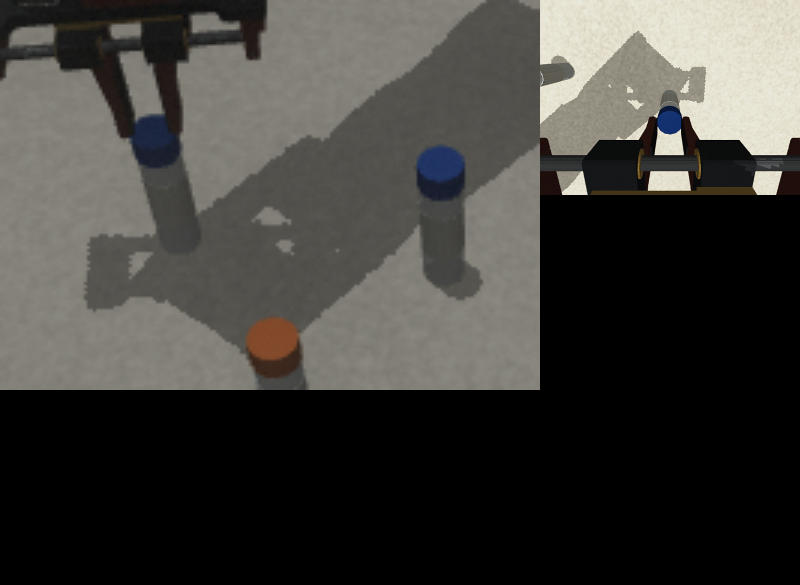

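```bash
python3 -c "
from h import *
im=cv2.imread('pics/w3.png');s=bot.sense();P=s['position']
def proj(n,p):
    c=bot.get_calibration(n);T=np.array(c['camera_from_world']);q=T[:3,:3]@p+T[:3,3];f=210/np.tan(np.radians(c['fov_y']/2))
    return (c['cx']+f*q[0]/-q[2],c['cy']-f*q[1]/-q[2])
from scipy.spatial.transform import Rotation as R
r=R.from_quat(s['tool_rot'])
for n in('wrist','scene'):
  for d in((0,0,0),(0,.0138,0),(0,-.0138,0),(0,0,-.019),(0,0,-.04)): print(n,d,np.round(proj(n,P+r.apply(d)),1))
cv2.imwrite('pics/c3b.png',cv2.resize(im[200:380,170:390],None,fx=3,fy=3))"
```

```text
wrist (0, 0, 0) [277.6 241.6]
wrist (0, 0.0138, 0) [298.9 241.6]
wrist (0, -0.0138, 0) [256.3 241.6]
wrist (0, 0, -0.019) [277.6 253.4]
wrist (0, 0, -0.04) [277.5 269.2]
scene (0, 0, 0) [173.3 173.5]
scene (0, 0.0138, 0) [166.5 174. ]
scene (0, -0.0138, 0) [180.1 172.9]
scene (0, 0, -0.019) [171.6 167.2]
scene (0, 0, -0.04) [169.8 160. ]
```

View pics/c3b.png

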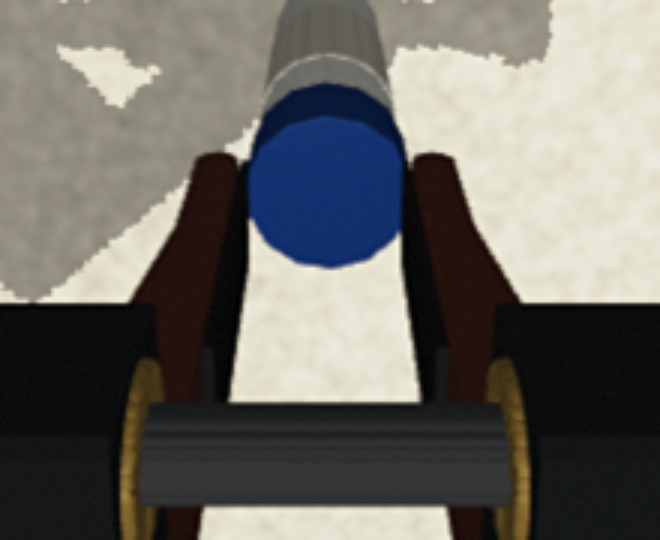

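The tube is centred between the pads and still upright. The pads sit high on the cap and may not have finished closing. I'll open slightly, go 8 mm lower and close for longer.

>>> step_arm(series=[{"x": 0, "y": 0, "z": 0, "twist": 0, "grip": 0.7}, {"x": 0, "y": 0, "z": 0, "twist": 0, "grip": 0.7}, {"x": 0, "y": 0, "z": 0, "twist": 0, "grip": 0.7}, {"x": 0, "y": 0, "z": 4, "twist": 0, "grip": 0.7}, {"x": 0, "y": 0, "z": 4, "twist": 0, "grip": 0.7}, {"x": 0, "y": 0, "z": 0, "twist": 0, "grip": 0.7}, {"x": 0, "y": 0, "z": 0, "twist": 0, "grip": 0.2}, {"x": 0, "y": 0, "z": 0, "twist": 0, "grip": 0.2}, {"x": 0, "y": 0, "z": 0, "twist": 0, "grip": 0.2}, {"x": 0, "y": 0, "z": 0, "twist": 0, "grip": 0.2}, {"x": 0, "y": 0, "z": 0, "twist": 0, "grip": 0.2}, {"x": 0, "y": 0, "z": 0, "twist": 0, "grip": 0.2}, {"x": 0, "y": 0, "z": 0, "twist": 0, "grip": 0.2}, {"x": 0, "y": 0, "z": 0, "twist": 0, "grip": 0.2}])

```text
clock: 4.9
position: [0.5201, -0.2333, 0.0778]
tool_rot: [0.99, 0.143, 0.001, 0.001]
wrist_force: [0.4, -0.7, 5.7]
grip_width: 0.018
grasp_force: 3.6
```

```bash
python3 -c "
from h import *
_,_,im,*_=look('pics/w4.png')
a=bot.grab_frame('scene')[:,:,::-1][130:230,130:230]
a=cv2.resize(a,(400,400),interpolation=cv2.INTER_CUBIC);b=cv2.resize(im[200:400,180:380],(400,400))
cv2.imwrite('pics/c4.png',np.hstack([a,b]))"
```

```text
4.9 [ 0.5201 -0.2333  0.0778] [9.897e-01 1.429e-01 1.000e-03 7.000e-04] 0.018021544817726453 [ 0.4 -0.7  5.7]
blue [274.4 268.3] 1476 [247 243  48  53] [ 0.5187 -0.2318  0.115 ] tool mm [ -0.8  -1.7 -37.2]
```

View pics/c4.png

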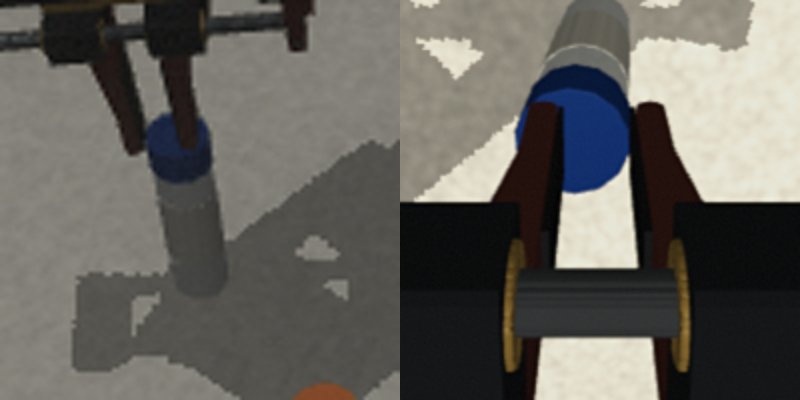

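Here one finger is resting on top of the cap (scene crop near (185,140), wrist force +5.7 N). So the real fingertips sit about 37 mm above the reported TCP, and the pixel gap against the reported opening gives the same figure. I'll rise, open and recheck the tube.

>>> step_arm(series=[{"x": 0, "y": 0, "z": -10, "twist": 0, "grip": 0.2}, {"x": 0, "y": 0, "z": -20, "twist": 0, "grip": 0.2}, {"x": 0, "y": 0, "z": 0, "twist": 0, "grip": 1}, {"x": 0, "y": 0, "z": 0, "twist": 0, "grip": 1}, {"x": 0, "y": 0, "z": 0, "twist": 0, "grip": 1}, {"x": 0, "y": 0, "z": 0, "twist": 0, "grip": 1}, {"x": 0, "y": 0, "z": 0, "twist": 0, "grip": 1}, {"x": 0, "y": 0, "z": 0, "twist": 0, "grip": 1}, {"x": 0, "y": 0, "z": 0, "twist": 0, "grip": 1}, {"x": 0, "y": 0, "z": 0, "twist": 0, "grip": 1}])

```text
clock: 6.0
position: [0.519, -0.2327, 0.1067]
tool_rot: [0.99, 0.143, -0.0, -0.0]
wrist_force: [0.3, 0.4, 0.2]
grip_width: 0.0782
grasp_force: 0.0
```

```bash
python3 -c "
from h import *
_,_,im,*_=look('pics/w5.png')
a=bot.grab_frame('scene')[:,:,::-1]
a=cv2.resize(a[120:240,110:230],(400,400),interpolation=cv2.INTER_CUBIC);b=cv2.resize(im[160:360,180:380],(400,400))
cv2.imwrite('pics/c5.png',np.hstack([a,b]))"
```

```text
6.0 [ 0.519  -0.2327  0.1067] [ 9.897e-01  1.429e-01 -1.000e-04 -0.000e+00] 0.07816253031423484 [0.3 0.4 0.2]
blue [279.5 249.9] 1737 [256 228  48  45] [ 0.5171 -0.2344  0.115 ] tool mm [-2.3  1.2 -8.3]
```

View pics/c5.png

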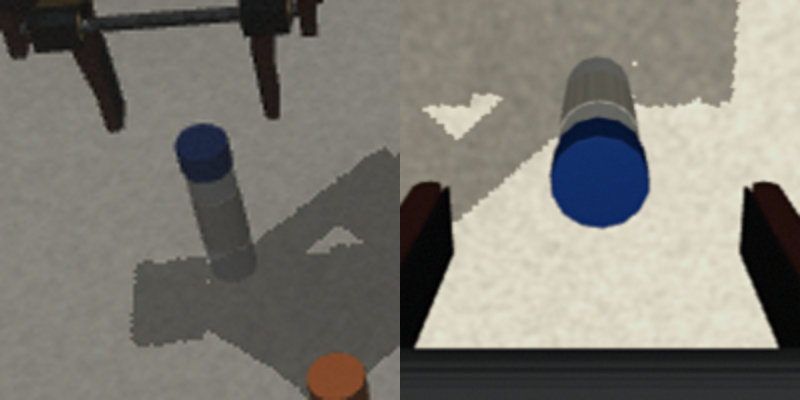

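The tube is still standing at (.517,-.234), and the fingertips are visibly above its cap. I'll descend to TCP z of about 0.056, which puts the real tips near 0.093, and close.

>>> step_arm(series=[{"x": -1, "y": 1, "z": 10, "twist": 0, "grip": 1}, {"x": 0, "y": 0, "z": 10, "twist": 0, "grip": 1}, {"x": 0, "y": 0, "z": 10, "twist": 0, "grip": 1}, {"x": 0, "y": 0, "z": 10, "twist": 0, "grip": 1}, {"x": 0, "y": 0, "z": 10, "twist": 0, "grip": 1}, {"x": 0, "y": 0, "z": 0, "twist": 0, "grip": 1}, {"x": 0, "y": 0, "z": 0, "twist": 0, "grip": 0.1}, {"x": 0, "y": 0, "z": 0, "twist": 0, "grip": 0.1}, {"x": 0, "y": 0, "z": 0, "twist": 0, "grip": 0.1}, {"x": 0, "y": 0, "z": 0, "twist": 0, "grip": 0.1}, {"x": 0, "y": 0, "z": 0, "twist": 0, "grip": 0.1}, {"x": 0, "y": 0, "z": 0, "twist": 0, "grip": 0.1}, {"x": 0, "y": 0, "z": 0, "twist": 0, "grip": 0.1}, {"x": 0, "y": 0, "z": 0, "twist": 0, "grip": 0.1}, {"x": 0, "y": 0, "z": 0, "twist": 0, "grip": 0.1}])

```text
clock: 7.6
position: [0.5184, -0.2339, 0.0568]
tool_rot: [0.99, 0.143, 0.0, 0.0]
wrist_force: [0.1, -0.5, 0.3]
grip_width: 0.0313
grasp_force: 30.0
```

It's gripped: 31.3 mm opening, 30 N. Now I'll lift it and carry it to the far slot.

>>> step_arm(series=[{"x": 0, "y": 0, "z": -15, "twist": 0, "grip": 0.1}, {"x": 0, "y": 0, "z": -35, "twist": 0, "grip": 0.1}, {"x": 0, "y": 0, "z": -45, "twist": 0, "grip": 0.1}, {"x": 0, "y": 0, "z": -40, "twist": 0, "grip": 0.1}, {"x": 0, "y": 0, "z": -15, "twist": 0, "grip": 0.1}, {"x": 5, "y": -15, "z": 0, "twist": 0, "grip": 0.1}, {"x": 9, "y": -30, "z": 0, "twist": 0, "grip": 0.1}, {"x": 11, "y": -36, "z": 0, "twist": 0, "grip": 0.1}, {"x": 11, "y": -36, "z": 0, "twist": 0, "grip": 0.1}, {"x": 11, "y": -36, "z": 0, "twist": 0, "grip": 0.1}, {"x": 11, "y": -36, "z": 0, "twist": 0, "grip": 0.1}, {"x": 11, "y": -36, "z": 0, "twist": 0, "grip": 0.1}, {"x": 11, "y": -36, "z": 0, "twist": 0, "grip": 0.1}, {"x": 11, "y": -36, "z": 0, "twist": 0, "grip": 0.1}, {"x": 11, "y": -36, "z": 0, "twist": 0, "grip": 0.1}, {"x": 11, "y": -36, "z": 0, "twist": 0, "grip": 0.1}, {"x": 11, "y": -36, "z": 0, "twist": 0, "grip": 0.1}, {"x": 11, "y": -36, "z": 0, "twist": 0, "grip": 0.1}, {"x": 8, "y": -28, "z": 0, "twist": 0, "grip": 0.1}, {"x": 2, "y": -5, "z": 0, "twist": 0, "grip": 0.1}])

```text
clock: 9.6
position: [0.5214, 0.2648, 0.2054]
tool_rot: [0.989, 0.145, -0.001, -0.0]
wrist_force: [-0.6, -0.7, -1.6]
grip_width: 0.0314
grasp_force: 30.0
```

```bash
python3 - <<'E'
from h import *
s,c,im,H,S,V=look('pics/w6.png')
tz=s['position'][2]-.0568
y,x=np.mgrid[:420,:560]
for n,m,z in(('white',(S<45)&(V>120),.076),('yel',(H>20)&(H<32)&(S>150)&(V>80),.006)):
    for b in blobs(m,250):
        if b[1]<6000: print(n,b[0].round(1),b[1],b[2],ray(c,*b[0],z).round(4))
for b in blobs((H>105)&(H<130)&(S>150)&(V>60),300): print('held',ray(c,*b[0],.115+tz).round(4))
E
```

```text
9.6 [0.5214 0.2648 0.2054] [ 9.895e-01  1.446e-01 -1.100e-03 -1.000e-04] 0.03136200864323968 [-0.6 -0.7 -1.6]
blue [277.9 285.8] 2962 [246 257  65  59] [0.4426 0.2411 0.115 ] tool mm [-82.2   0.2  90.6]
white [345.4 157.8] 714 [331 143  30  30] [0.5768 0.2115 0.076 ]
white [302.8 158.3] 701 [288 144  30  30] [0.5643 0.2517 0.076 ]
white [322.7 194. ] 650 [309 180  29  29] [0.5355 0.2211 0.076 ]
white [305.8 226.7] 389 [296 215  21  26] [0.497  0.2267 0.076 ]
white [341.3 227.3] 610 [327 214  29  27] [0.5071 0.1906 0.076 ]
white [278.3 321.3] 1638 [242 298  73  36] [0.3778 0.2213 0.076 ]
white [ 64.5 393.8] 2395 [ 35 369  59  51] [0.2006 0.4472 0.076 ]
white [278.2 389.6] 4077 [226 369 105  42] [0.2834 0.1931 0.076 ]
white [492.6 392.6] 2267 [467 369  55  51] [ 0.3557 -0.0644  0.076 ]
yel [281.  181.2] 586 [268 168  28  27] [0.5231 0.2612 0.006 ]
yel [350.1 182.2] 537 [336 169  28  26] [0.546  0.1797 0.006 ]
held [0.5218 0.2647 0.2636]
```

View pics/w6.png

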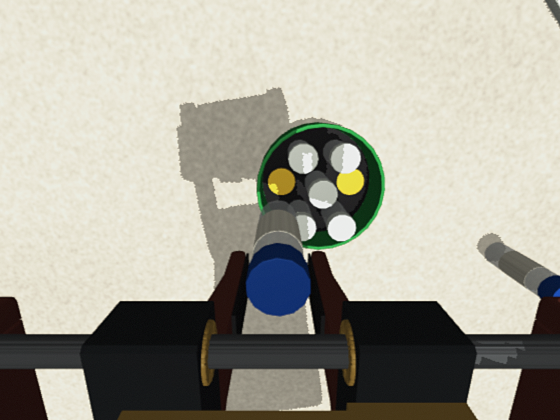

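The wrist view shows the held tube above the tub. The far yellow spot is at (281,181) and the near one at (350,182), and the tub pose matches the top view. I'll let the arm settle, then descend partway.

>>> step_arm(series=[{"x": 0, "y": 0, "z": 0, "twist": 0, "grip": 0.1}, {"x": 0, "y": 0, "z": 0, "twist": 0, "grip": 0.1}, {"x": 0, "y": 0, "z": 15, "twist": 0, "grip": 0.1}, {"x": 0, "y": 0, "z": 20, "twist": 0, "grip": 0.1}, {"x": 0, "y": 0, "z": 10, "twist": 0, "grip": 0.1}, {"x": 0, "y": 0, "z": 0, "twist": 0, "grip": 0.1}, {"x": 0, "y": 0, "z": 0, "twist": 0, "grip": 0.1}])

```text
clock: 10.35
position: [0.5237, 0.2613, 0.1621]
tool_rot: [0.99, 0.142, 0.0, -0.0]
wrist_force: [0.9, 0.0, 0.2]
grip_width: 0.0313
grasp_force: 30.0
```

```bash
python3 - <<'E'
from h import *
s,c,im,H,S,V=look('pics/w7.png')
tz=s['position'][2]-.0568
for b in blobs((H>105)&(H<130)&(S>150)&(V>60),300): print('held',b[0],ray(c,*b[0],.115+tz).round(4))
print('to P2',totool(np.array([.5238,.2612,s['position'][2]])-s['position'],s))
a=bot.grab_frame('scene')[:,:,::-1][140:280,320:460]
cv2.imwrite('pics/c7.png',np.hstack([cv2.resize(a,(400,400),interpolation=cv2.INTER_CUBIC),cv2.resize(im[120:320,180:380],(400,400))]))
E
```

```text
10.35 [0.5237 0.2613 0.1621] [ 0.9898  0.1425  0.     -0.    ] 0.031286175110928766 [0.9 0.  0.2]
blue [277.9 285.4] 3006 [246 251  65  65] [0.4683 0.2448 0.115 ] tool mm [-57.7   0.2  47.1]
held [277.90618762 285.39254824] [0.5241 0.2612 0.2203]
to P2 [1.16272939e-01 1.20240369e-01 9.67502165e-06]
```

View pics/c7.png

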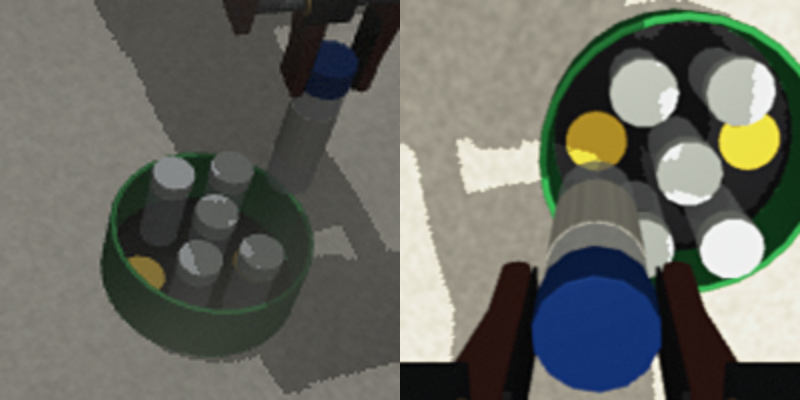

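The tube is upright and exactly over the far spot. I'll lower it gently.

>>> step_arm(series=[{"x": 0, "y": 0, "z": 10, "twist": 0, "grip": 0.1}, {"x": 0, "y": 0, "z": 15, "twist": 0, "grip": 0.1}, {"x": 0, "y": 0, "z": 15, "twist": 0, "grip": 0.1}, {"x": 0, "y": 0, "z": 15, "twist": 0, "grip": 0.1}, {"x": 0, "y": 0, "z": 15, "twist": 0, "grip": 0.1}, {"x": 0, "y": 0, "z": 12, "twist": 0, "grip": 0.1}, {"x": 0, "y": 0, "z": 8, "twist": 0, "grip": 0.1}, {"x": 0, "y": 0, "z": 4, "twist": 0, "grip": 0.1}, {"x": 0, "y": 0, "z": 2, "twist": 0, "grip": 0.1}, {"x": 0, "y": 0, "z": 0, "twist": 0, "grip": 0.1}, {"x": 0, "y": 0, "z": 0, "twist": 0, "grip": 0.1}])

```text
clock: 11.55
position: [0.5238, 0.2619, 0.0663]
tool_rot: [0.99, 0.143, 0.0, -0.0]
wrist_force: [-0.0, 0.4, -0.2]
grip_width: 0.0313
grasp_force: 30.0
```

>>> step_arm(series=[{"x": 0, "y": 0, "z": 1, "twist": 0, "grip": 0.1}, {"x": 0, "y": 0, "z": 1, "twist": 0, "grip": 0.1}, {"x": 0, "y": 0, "z": 1, "twist": 0, "grip": 0.1}, {"x": 0, "y": 0, "z": 0, "twist": 0, "grip": 0.1}, {"x": 0, "y": 0, "z": 0, "twist": 0, "grip": 0.1}])

```text
clock: 12.05
position: [0.5234, 0.2618, 0.0629]
tool_rot: [0.99, 0.143, 0.0, -0.0]
wrist_force: [0.7, -0.5, 0.1]
grip_width: 0.0314
grasp_force: 30.0
```

>>> step_arm(series=[{"x": 0, "y": 0, "z": 0.5, "twist": 0, "grip": 0.1}, {"x": 0, "y": 0, "z": 0, "twist": 0, "grip": 0.3}, {"x": 0, "y": 0, "z": 0, "twist": 0, "grip": 0.4}, {"x": 0, "y": 0, "z": 0, "twist": 0, "grip": 0.5}, {"x": 0, "y": 0, "z": 0, "twist": 0, "grip": 0.6}, {"x": 0, "y": 0, "z": 0, "twist": 0, "grip": 0.6}, {"x": 0, "y": 0, "z": 0, "twist": 0, "grip": 0.6}, {"x": 0, "y": 0, "z": -10, "twist": 0, "grip": 0.6}, {"x": 0, "y": 0, "z": -30, "twist": 0, "grip": 0.6}, {"x": 0, "y": 0, "z": -40, "twist": 0, "grip": 0.6}, {"x": 0, "y": 0, "z": -40, "twist": 0, "grip": 0.6}, {"x": 0, "y": 0, "z": -20, "twist": 0, "grip": 1}, {"x": 0, "y": 0, "z": 0, "twist": 0, "grip": 1}])

```text
clock: 13.35
position: [0.5255, 0.2628, 0.2066]
tool_rot: [0.99, 0.143, 0.003, -0.001]
wrist_force: [-0.1, -0.5, 0.1]
grip_width: 0.0655
grasp_force: 0.0
```

```bash
python3 - <<'E'
from h import *
s,c,im,H,S,V=look('pics/w8.png')
for b in blobs((H>105)&(H<130)&(S>150)&(V>60),300): print('blue@.121',b[0],ray(c,*b[0],.121).round(4))
print('to a',totool(np.array([.513,-.039,s['position'][2]])-s['position'],s))
E
```

```text
13.35 [0.5255 0.2628 0.2066] [ 0.9897  0.1429  0.0035 -0.0011] 0.06546088860507553 [-0.1 -0.5  0.1]
blue [278.  209.9] 925 [261 193  35  35] [0.5216 0.2614 0.115 ] tool mm [-4.8  0.3 91.5]
blue@.121 [278.03567568 209.92      ] [0.5232 0.2619 0.121 ]
to a [-97.3544312  285.91205773  -1.03481096]
```

The first tube stands at (.523,.262), on target. Now the second one.

>>> step_arm(series=[{"x": -7, "y": 15, "z": 0, "twist": 0, "grip": 1}, {"x": -15, "y": 30, "z": 0, "twist": 0, "grip": 1}, {"x": -17, "y": 36, "z": 0, "twist": 0, "grip": 1}, {"x": -17, "y": 36, "z": 0, "twist": 0, "grip": 1}, {"x": -17, "y": 36, "z": 0, "twist": 0, "grip": 1}, {"x": -17, "y": 36, "z": 0, "twist": 0, "grip": 1}, {"x": -17, "y": 36, "z": 0, "twist": 0, "grip": 1}, {"x": -16, "y": 36, "z": 0, "twist": 0, "grip": 1}, {"x": -10, "y": 20, "z": 0, "twist": 0, "grip": 1}, {"x": -2, "y": 4, "z": 0, "twist": 0, "grip": 1}, {"x": 0, "y": 0, "z": 0, "twist": 0, "grip": 1}, {"x": 0, "y": 0, "z": 0, "twist": 0, "grip": 1}, {"x": 0, "y": 0, "z": 0, "twist": 0, "grip": 1}])

```text
clock: 14.7
position: [0.4744, -0.0489, 0.2019]
tool_rot: [0.99, 0.144, -0.0, -0.0]
wrist_force: [-0.4, 0.3, 0.3]
grip_width: 0.0878
grasp_force: 0.0
```

```bash
python3 - <<'E'
from h import *
s,c,im,H,S,V=look('pics/w9.png')
for b in blobs((H<15)&(S>170)&(V>60),300): print('orange',b[0],b[1],ray(c,*b[0],.115).round(4))
E
```

```text
14.7 [ 0.4744 -0.0489  0.2019] [ 9.896e-01  1.436e-01 -3.000e-04 -2.000e-04] 0.08782504041567542 [-0.4  0.3  0.3]
blue [279.3 161.9] 985 [262 145  36  35] [ 0.5128 -0.0389  0.115 ] tool mm [39.7  1.3 86.9]
orange [425.69104205   7.81170018] 547 [ 0.6567 -0.1124  0.115 ]
```

>>> step_arm(series=[{"x": 20, "y": 1, "z": 0, "twist": 0, "grip": 1}, {"x": 20, "y": 0, "z": 0, "twist": 0, "grip": 1}, {"x": 0, "y": 0, "z": 15, "twist": 0, "grip": 1}, {"x": 0, "y": 0, "z": 35, "twist": 0, "grip": 1}, {"x": 0, "y": 0, "z": 30, "twist": 0, "grip": 1}, {"x": 0, "y": 0, "z": 10, "twist": 0, "grip": 1}, {"x": 0, "y": 0, "z": 0, "twist": 0, "grip": 1}, {"x": 0, "y": 0, "z": 0, "twist": 0, "grip": 1}])

```text
clock: 15.55
position: [0.514, -0.0392, 0.1132]
tool_rot: [0.99, 0.143, 0.001, 0.0]
wrist_force: [1.0, -1.0, 0.8]
grip_width: 0.0878
grasp_force: 0.0
```

```bash
python3 -c "
from h import *
look('pics/w10.png')"
```

```text
15.55 [ 0.514  -0.0392  0.1132] [9.897e-01 1.432e-01 6.000e-04 1.000e-04] 0.08783106143553487 [ 1.  -1.   0.8]
blue [276.6 243.7] 1655 [253 222  48  45] [ 0.5131 -0.0388  0.115 ] tool mm [-0.7 -0.7 -1.8]
```

>>> step_arm(series=[{"x": -0.5, "y": -0.5, "z": 10, "twist": 0, "grip": 1}, {"x": 0, "y": 0, "z": 15, "twist": 0, "grip": 1}, {"x": 0, "y": 0, "z": 15, "twist": 0, "grip": 1}, {"x": 0, "y": 0, "z": 10, "twist": 0, "grip": 1}, {"x": 0, "y": 0, "z": 5, "twist": 0, "grip": 1}, {"x": 0, "y": 0, "z": 0, "twist": 0, "grip": 1}, {"x": 0, "y": 0, "z": 0, "twist": 0, "grip": 0.1}, {"x": 0, "y": 0, "z": 0, "twist": 0, "grip": 0.1}, {"x": 0, "y": 0, "z": 0, "twist": 0, "grip": 0.1}, {"x": 0, "y": 0, "z": 0, "twist": 0, "grip": 0.1}, {"x": 0, "y": 0, "z": 0, "twist": 0, "grip": 0.1}, {"x": 0, "y": 0, "z": 0, "twist": 0, "grip": 0.1}, {"x": 0, "y": 0, "z": 0, "twist": 0, "grip": 0.1}, {"x": 0, "y": 0, "z": 0, "twist": 0, "grip": 0.1}, {"x": 0, "y": 0, "z": 0, "twist": 0, "grip": 0.1}])

```text
clock: 17.1
position: [0.5125, -0.0391, 0.0572]
tool_rot: [0.99, 0.143, -0.0, -0.0]
wrist_force: [0.6, 0.8, -0.1]
grip_width: 0.0317
grasp_force: 30.0
```

>>> step_arm(series=[{"x": 0, "y": 0, "z": -15, "twist": 0, "grip": 0.1}, {"x": 0, "y": 0, "z": -35, "twist": 0, "grip": 0.1}, {"x": 0, "y": 0, "z": -45, "twist": 0, "grip": 0.1}, {"x": 0, "y": 0, "z": -40, "twist": 0, "grip": 0.1}, {"x": 0, "y": 0, "z": -15, "twist": 0, "grip": 0.1}, {"x": 6, "y": -12, "z": 0, "twist": 0, "grip": 0.1}, {"x": 12, "y": -25, "z": 0, "twist": 0, "grip": 0.1}, {"x": 15, "y": -32, "z": 0, "twist": 0, "grip": 0.1}, {"x": 15, "y": -32, "z": 0, "twist": 0, "grip": 0.1}, {"x": 15, "y": -32, "z": 0, "twist": 0, "grip": 0.1}, {"x": 15, "y": -32, "z": 0, "twist": 0, "grip": 0.1}, {"x": 12, "y": -24, "z": 0, "twist": 0, "grip": 0.1}, {"x": 6, "y": -12, "z": 0, "twist": 0, "grip": 0.1}, {"x": 0, "y": 0, "z": 0, "twist": 0, "grip": 0.1}, {"x": 0, "y": 0, "z": 20, "twist": 0, "grip": 0.1}, {"x": 0, "y": 0, "z": 20, "twist": 0, "grip": 0.1}, {"x": 0, "y": 0, "z": 5, "twist": 0, "grip": 0.1}, {"x": 0, "y": 0, "z": 0, "twist": 0, "grip": 0.1}, {"x": 0, "y": 0, "z": 0, "twist": 0, "grip": 0.1}])

```text
clock: 19.0
position: [0.5481, 0.1804, 0.1629]
tool_rot: [0.99, 0.143, 0.0, 0.0]
wrist_force: [0.5, 0.3, -0.8]
grip_width: 0.0318
grasp_force: 30.0
```

```bash
python3 - <<'E'
from h import *
s,c,im,H,S,V=look('pics/w11.png')
tz=s['position'][2]-.0572
for b in blobs((H>105)&(H<130)&(S>150)&(V>60),300): print('held',b[0],ray(c,*b[0],.115+tz).round(4),'packed',ray(c,*b[0],.121).round(4))
print('to P1',totool(np.array([.5482,.1808,s['position'][2]])-s['position'],s))
E
```

```text
19.0 [0.5481 0.1804 0.1629] [9.898e-01 1.425e-01 3.000e-04 0.000e+00] 0.031775995336464 [ 0.5  0.3 -0.8]
blue [168.  222.6] 1198 [148 203  41  39] [0.5211 0.2626 0.115 ] tool mm [ -2.7 -86.6  47.8]
blue [277.8 284.2] 2946 [246 256  65  58] [0.4935 0.1641 0.115 ] tool mm [-57.    0.1  47.8]
held [168.03923205 222.56510851] [0.5648 0.237  0.2207] packed [0.5236 0.2612 0.121 ]
held [277.82518669 284.23794976] [0.5489 0.1804 0.2207] packed [0.4966 0.165  0.121 ]
to P1 [ 1.96942332e-01 -4.08807548e-01  8.04550450e-05]
```

Aligned within 0.5 mm. From 0.163, I'll lower to 0.0632.

>>> step_arm(series=[{"x": 0, "y": 0, "z": 10, "twist": 0, "grip": 0.1}, {"x": 0, "y": 0, "z": 15, "twist": 0, "grip": 0.1}, {"x": 0, "y": 0, "z": 15, "twist": 0, "grip": 0.1}, {"x": 0, "y": 0, "z": 15, "twist": 0, "grip": 0.1}, {"x": 0, "y": 0, "z": 15, "twist": 0, "grip": 0.1}, {"x": 0, "y": 0, "z": 12, "twist": 0, "grip": 0.1}, {"x": 0, "y": 0, "z": 8, "twist": 0, "grip": 0.1}, {"x": 0, "y": 0, "z": 4, "twist": 0, "grip": 0.1}, {"x": 0, "y": 0, "z": 2, "twist": 0, "grip": 0.1}, {"x": 0, "y": 0, "z": 1, "twist": 0, "grip": 0.1}, {"x": 0, "y": 0, "z": 1, "twist": 0, "grip": 0.1}, {"x": 0, "y": 0, "z": 1, "twist": 0, "grip": 0.1}, {"x": 0, "y": 0, "z": 0, "twist": 0, "grip": 0.1}, {"x": 0, "y": 0, "z": 0, "twist": 0, "grip": 0.1}])

```text
clock: 20.45
position: [0.5478, 0.1809, 0.0635]
tool_rot: [0.99, 0.143, 0.0, -0.0]
wrist_force: [0.4, -0.2, -1.2]
grip_width: 0.0314
grasp_force: 30.0
```

>>> step_arm(series=[{"x": 0, "y": 0, "z": 0.5, "twist": 0, "grip": 0.1}, {"x": 0, "y": 0, "z": 0, "twist": 0, "grip": 0.3}, {"x": 0, "y": 0, "z": 0, "twist": 0, "grip": 0.4}, {"x": 0, "y": 0, "z": 0, "twist": 0, "grip": 0.5}, {"x": 0, "y": 0, "z": 0, "twist": 0, "grip": 0.6}, {"x": 0, "y": 0, "z": 0, "twist": 0, "grip": 0.6}, {"x": 0, "y": 0, "z": 0, "twist": 0, "grip": 0.6}, {"x": 0, "y": 0, "z": -10, "twist": 0, "grip": 0.6}, {"x": 0, "y": 0, "z": -30, "twist": 0, "grip": 0.6}, {"x": 0, "y": 0, "z": -40, "twist": 0, "grip": 0.6}, {"x": 0, "y": 0, "z": -40, "twist": 0, "grip": 0.6}, {"x": 0, "y": 0, "z": -20, "twist": 0, "grip": 0.6}, {"x": 0, "y": 0, "z": 0, "twist": 0, "grip": 0.6}, {"x": 0, "y": 0, "z": 0, "twist": 0, "grip": 0.6}, {"x": 0, "y": 0, "z": 0, "twist": 0, "grip": 0.6}])

```text
clock: 21.95
position: [0.5467, 0.1805, 0.2014]
tool_rot: [0.99, 0.143, -0.001, 0.0]
wrist_force: [0.4, 0.4, -0.8]
grip_width: 0.0528
grasp_force: 0.0
```

```bash
python3 - <<'E'
from h import *
s,c,im,H,S,V=look('pics/w12.png')
for b in blobs((H>105)&(H<130)&(S>150)&(V>60),200): print('packed',b[1],ray(c,*b[0],.121).round(4))
def proj(n,p):
    c=bot.get_calibration(n);T=np.array(c['camera_from_world']);q=T[:3,:3]@p+T[:3,3];f=210/np.tan(np.radians(c['fov_y']/2))
    return np.round((c['cx']+f*q[0]/-q[2],c['cy']-f*q[1]/-q[2]),1)
c=bot.get_calibration('scene')
im=bot.grab_frame('scene')[:,:,::-1].copy();h=cv2.cvtColor(im,cv2.COLOR_BGR2HSV).astype(int);H,S,V=h[...,0],h[...,1],h[...,2]
for n,m in(('blue',(H>105)&(H<130)&(S>130)&(V>40)),('orange',(H<12)&(S>130)&(V>100))):
    for b in blobs(m,60): print('scene',n,b[0].round(1),b[1],b[2],ray(c,*b[0],.11).round(3))
print(proj('scene',np.array([.667,-.109,.11])))
E
```

```text
21.95 [0.5467 0.1805 0.2014] [ 9.897e-01  1.429e-01 -1.200e-03  2.000e-04] 0.05284855611896863 [ 0.4  0.4 -0.8]
blue [277.7 206.1] 965 [260 189  36  35] [0.5467 0.1805 0.115 ] tool mm [ 0.3  0.  86.4]
blue [182.5 207.3] 925 [165 190  36  35] [0.5213 0.2623 0.115 ] tool mm [ -1.  -85.6  86.4]
packed 965 [0.5483 0.181  0.121 ]
packed 925 [0.5234 0.261  0.121 ]
scene blue [378.1 202.2] 182 [370 195  17  19] [0.543 0.183 0.11 ]
scene orange [210.4 232.5] 182 [203 226  16  14] [ 0.666 -0.111  0.11 ]
[211.5 233.2]
```

Both blue tubes are in their places with the caps at the right height, and the orange tube hasn't moved. Handing in.

```bash
python3 -c "
from plant import bot
print(bot.close_job())"
```

```text
the job is handed in; nothing more can be done
None
```

Both blue-capped tubes stand upright in the tub's two empty places, about 1 mm or less off centre by the wrist camera; the orange tube has not moved, and I handed the job in at about 22 s (one early grasp missed and pressed lightly on a cap, about 6 N, without knocking the tube over).

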